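# Load a louvre slat into the drilling jig and close the drill plate

### The job

Get the green slat that lies on the wooden drilling jig ready for drilling: slide it back over the jig's bed, without lifting it off, until it drops into the groove, and slide it along the groove until its end butts against the dark stop block. Then lower the hinged metal drill plate gently, without slamming it, until it lies fully closed over the slat. Leave the tape measure and the pencil beside it where they are.

Things in the scene. Friction and masses are not known exactly. Their poses are not given: they have to be found in the camera images.
- jig: wooden drilling jig fixed to the table, 160 mm deep (its x -80 to +80), 290 mm wide (its y -140 to +150). Origin: on the table under its middle; x from the open front to the hinge side, y along the groove to the stop, z up. In mm from front to back: flat bed x -80 to +5, top z 24; groove x +5 to +52, floor z 18, running the full width; hardwood fence x +52 to +80, top z 27.
- groove (a point): where the slat's origin lies (within 1.5 mm in x) when it is home and butted: on the groove's floor at the jig's x 28.5, y -15, z 18 mm. The groove is 47 mm wide, 6 mm deeper than the bed and open at its -y end; the fence behind it rises 3 mm above the bed, so a slat slid back stops against it and drops.
- stop_face (a point): middle of the face that the slat's end butts against (the jig's x 28.5, y +135, z 22 mm). The dark stop block fills the groove's +y end, y +135 to +150, top at z 36
- slat: green louvre slat, loose, about 60 g, flat board 44 mm (its x) by 300 mm (its y) by 8 mm, origin at the centre of its underside. It starts on the bed, roughly along the jig's y; its -y end sticks out over the jig's edge, and still does by 25 mm when home. Home, its top is 2 mm above the bed; butted, its origin is at the jig's y -15 mm.
- drill_plate (a joint): opening angle of the drill plate, rad: 0 closed and level, 1.57 upright, more leans back (end 2.1). Light grey metal, 6 mm thick, 0.36 kg, on a stiff friction hinge: it stays at any angle and takes about 0.3 N m to turn (3 N at its free edge). Closed, its underside is at the jig's z 27 mm, 1 mm over a slat that is home; it cannot close on a slat that is not down in the groove.
- plate_hinge (a point): middle of the plate's hinge axis, fixed on the jig (its x +72, y 0, z 30 mm); the axis runs along the jig's y, in the middle of the plate's thickness
- plate_tab (a point): middle of the tab's end edge, on the plate's outer face, 119 mm from the hinge axis. The plate spans the jig's y -110 to +110 mm and reaches 100 mm from the axis; only the 56 mm wide tab in the middle reaches 119. Three steel drill bushings (22 mm flanges) stand 3 mm out of the outer face 43 mm from the axis, at y -80, 0 and +80.
- tape_measure: yellow and black tape measure, 59 x 84 x 69 mm, stands to the right of the jig; origin at the centre of its underside
- pencil: red carpenter's pencil, 191 mm long, 8 mm thick, lies to the right of the jig; origin under its middle

How it is judged:
On the way, in this order (a step that is already met when the one before it is completed fails the run):
1. the slat lies flat on the groove's floor with its end at the stop, before the drill plate comes down (z of slat in the frame of jig below 0.0196 m and horizontal distance between slat and groove below 0.005 m and y of slat in the frame of groove above -0.003 m and angle between slat's own z axis and vertical below 0.03 rad and value of joint drill_plate above 0.3 rad), for 0.2 s.
2. the drill plate is closed over the slat (value of joint drill_plate below 0.03 rad), for 0.2 s.
At the end, for the whole second after the job is handed in: Slat flat in the groove (underside within 1.6 mm of its floor, tilt under 0.03 rad), its end within 3 mm of the stop block, at rest; drill plate closed over it (under 0.03 rad, 3 mm at its free edge); tape measure and pencil within 20 mm of where they stood (value of joint drill_plate below 0.03 rad and z of slat in the frame of jig below 0.0196 m and horizontal distance between slat and groove below 0.005 m and y of slat in the frame of groove above -0.003 m and angle between slat's own z axis and vertical below 0.03 rad and linear speed of slat below 0.02 m/s and distance of each of tape_measure, pencil from where it was at the start of the episode below 0.02 m); the robot touches nothing.
It fails at once if the drill plate slammed: faster than 3 rad/s (0.3 m/s at its free edge) in the last 0.3 rad of its closing (value of joint drill_plate below 0.3 rad and velocity of joint drill_plate below -3 rad/s).
It fails at once if the slat lifted off the jig's bed by more than 15 mm (z of slat in the frame of jig above 0.039 m).
It fails at once if the tape measure was shifted by more than 20 mm (distance of tape_measure from where it was at the start of the episode above 0.02 m).
It fails at once if the pencil was shifted by more than 20 mm (distance of pencil from where it was at the start of the episode above 0.02 m).
It also fails if it takes over 61 s, if anything falls off the work surface, if the arm or the gripper's body presses on something with over 40 N, if the wrist force passes 120 N, or if a joint passes its speed limit or range.

### The arm

A 6-joint arm with a two-finger parallel gripper is mounted at the origin on the work surface; the furniture and walls round the work are solid. World frame = base frame: x ahead of the robot, y to its left, z up, the work surface at z = 0. Lengths are in m, angles in rad, forces in N, time in s.
With the tool pointing down it reaches from about 0.375 to 0.975 m from the base axis. Payload 3.8 kg.
Tool frame: the origin (TCP) lies midway between the tips of the shut fingers; the grasp point (between the pads) lies 19 mm behind it; z points along the fingers, y is the line along which they close (so a half turn about z gives the same grasp; the last joint's range is limited). The gripper opens to 85 mm and grips with 20 to 120 N. Pads are 22 mm wide; open, the fingers measure 114 mm over their backs; the gripper's body (76 mm by 85 mm) begins 54 mm behind the grasp point. The pads swing forward as they close: fully open they stand 13 mm farther back than shut.
Start: joints at [-1.292, 0.264, 1.604, -0, 1.274, -0.037], TCP at [0.21, -0.642, 0.21] pointing down, gripper open.
Joint ranges: [-2.63, 2.63], [-0.94, 2.18], [0.31, 2.57], [-1.31, 4.45], [0, 2.66], [-2.55, 2.55]. Speed limits (rad/s): [2.57, 2.57, 3.14, 3.14, 3.14, 3.14].

### API

Orientations are given as a rotation vector (axis times angle).
In Python, from workcell import status, read_camera, workorder, masks_of gives the robot as it stands.
- The arm moves only by the tool drive_tool, never from a script. Its argument "rows" is a list of rows, each a list of 7 numbers: the turn, a rotation vector about the tool's x, y, z in degrees, then the shift along the tool's x, y, z in m, then the opening, from 0 (shut) to 1 (fully open). In form: [[ax, ay, az, tx, ty, tz, claw], ...]. A call has 1 to 8 rows; each row shifts and turns the commanded pose from where the row before left it, along the tool's axes as they then stand; what a row does not reach is not made up. A row lasts 1/12 s, in which the tool goes at most 41.7 mm and 7.16 degrees, less where a joint would pass 70% of its speed; a pose out of reach is approached as far as the arm can. A call is refused whole if a number of a shift passes 0.0417 or a number of a turn 7.16, either way. A call with a gripper value outside its range is refused whole. The fingers move at their own pace and stop on an object; "force" is the grip in N (left out, the last holds). Time passes only in rows, so rows that do not move let the fingers close. It gives the time, the measured TCP pose, the force, the opening and the grip force at its end, in the units of the state.
- status.read_state(): the state, without advancing time (a new reading comes with each control period).
- read_camera(name): name is "side" or "top"; returns a dict with "color" (400x640x3 uint8, red, green, blue), "intrinsics" (3x3 intrinsics, pixels), "world_from_camera" (4x4, takes a point from camera to world coordinates). Camera axes: x right, y up, looking along -z (the intrinsics and any distortion apply to the point x, -y, -z); pixel columns grow to the right and rows downward; lengths in m; the calibration is good to about 2 mm. A picture is of the moment at which its call begins. There is no depth.
- workorder.finish_job(): hands the job in; it is judged then, once.
Trained networks look in a picture, given as the dict that the camera call returned (one of the last four; its "shot" number tells which), for a name from the list of things; names that differ only in an ending like _2 or _b are one class to them, and where a whole thing is asked for, a point or a joint stands for the part that bears it (a point fixed in the world has none). Each returns a list of dicts, best first, with "score" (0 to 1); they miss things now and then, are a little off and sometimes report something else, mostly with a low value. They report only what shows in the picture. A call takes as long as a camera call.
- masks_of(picture, name): "mask" (400x640 bool, what is visible of it) and "bbox" ([left, top, right, bottom] in pixels, round what is visible of it).
The state is a dict: "time": time; "q": joint angles; "joint_vel": joint speeds; "joint_torque": joint torques, N m; "tool_pos": TCP position; "tcp_rot": TCP orientation; "wrist_force": force on the tool from outside, world axes, zero at the start; "torque": the same for the moment, N m; "width": opening from 0.0 (shut) to 1.0 (fully open); "grip_force": force on a finger pad.
Only numpy, scipy, OpenCV 4.12 (cv2) and the standard library are available. Lean on these libraries where they do the work, as an engineer would, in place of code of your own. Each camera call takes 0.05 s, during which the arm holds its last target. There are 200 camera calls.

## Working session

There is one attempt and no reset: what is moved stays moved. The work goes in short steps, Python scripts to look and compute and a tool call to move; the robot and the scene stay as the last step left them, time stands still between calls to the robot, and variables do not carry over. Pictures are saved under pics/ and viewed, at most 10 in all, crops included, and the job is handed in when it is done.

Besides the shell and the picture viewer there is one more tool, called after "Emit:" as name(argument=value, ...), one argument or row to a line, values as JSON. drive_tool: Moves the arm, as the interface text tells. Its arguments: {"type":"object","properties":{"rows":{"type":"array"},"force":{"type":"number"}},"required":["rows"]}

```bash
ls; mkdir -p pics; cat > h.py <<'E'
import numpy as np, cv2
from workcell import status, read_camera, workorder, masks_of
def ray(p,u,v):
    K=p["intrinsics"];T=np.array(p["world_from_camera"])
    d=np.linalg.inv(K)@[u,v,1]; d=np.array([d[0],-d[1],-d[2]])
    return T[:3,3],T[:3,:3]@d
def onz(p,u,v,z):
    o,d=ray(p,u,v); return o+d*(z-o[2])/d[2]
def proj(p,X):
    K=p["intrinsics"];T=np.array(p["world_from_camera"])
    c=T[:3,:3].T@(np.array(X)-T[:3,3]); c=np.array([c[0],-c[1],-c[2]]); q=K@c; return q[:2]/q[2]
def tri(p1,a,p2,b):
    o1,d1=ray(p1,*a);o2,d2=ray(p2,*b)
    A=np.c_[d1,-d2]; s=np.linalg.lstsq(A,o2-o1,rcond=None)[0]
    x,y=o1+d1*s[0],o2+d2*s[1]; return (x+y)/2,np.linalg.norm(x-y)
E
python3 - <<'E'
from h import *
np.set_printoptions(precision=4,suppress=True)
P={}
for n in("side","top"):
    p=read_camera(n);P[n]=p;cv2.imwrite(f"pics/{n}0.png",p["color"][:,:,::-1])
    print(n,p.keys(),p["intrinsics"],p["world_from_camera"])
    for t in("jig","slat","drill_plate","tape_measure","pencil"):
        for m in masks_of(p,t)[:2]:
            r=cv2.minAreaRect(np.argwhere(m["mask"])[:,::-1].astype(np.float32))
            print(t,round(m["score"],2),m["bbox"],cv2.boxPoints(r).round(1).tolist())
print(status.read_state())
E
```

```text
pics
side dict_keys(['color', 'intrinsics', 'world_from_camera', 'shot']) [[518.7587   0.     323.4246]
 [  0.     518.7587 204.7338]
 [  0.       0.       1.    ]] [[ 0.9572  0.1108 -0.2674  0.0286]
 [-0.2888  0.4248 -0.858  -1.1014]
 [ 0.0185  0.8985  0.4387  0.6823]
 [ 0.      0.      0.      1.    ]]
jig 0.64 [264.1, 143.1, 324.3, 224.8] [[261.0, 176.60000610351562], [321.6000061035156, 143.60000610351562], [350.6000061035156, 196.8000030517578], [290.0, 229.89999389648438]]
slat 0.95 [268.7, 177.6, 320.2, 217.2] [[267.5, 180.5], [277.0, 171.0], [321.5, 215.5], [312.0, 225.0]]
drill_plate 0.73 [314.6, 144.1, 323.0, 183.6] [[313.0, 145.0], [324.0, 145.0], [324.0, 182.0], [313.0, 182.0]]
tape_measure 0.58 [380.3, 267.4, 405.9, 298.8] [[370.79998779296875, 278.3999938964844], [392.79998779296875, 265.79998779296875], [407.5, 291.70001220703125], [385.6000061035156, 304.20001220703125]]
top dict_keys(['color', 'intrinsics', 'world_from_camera', 'shot']) [[487.5788   0.     324.0976]
 [  0.     487.5788 198.6562]
 [  0.       0.       1.    ]] [[ 0.0112  0.9957 -0.0922  0.3043]
 [-0.9
[... 964 characters left out ...]
440.0, 201.0], [370.0, 201.0]]
pencil 0.43 [208.1, 205.0, 320.7, 237.3] [[204.3000030517578, 221.1999969482422], [321.29998779296875, 205.39999389648438], [323.70001220703125, 223.1999969482422], [206.6999969482422, 239.0]]
{'time': 0.6, 'q': array([-1.2919,  0.2639,  1.604 ,  0.    ,  1.2737, -0.0369]), 'joint_vel': array([ 0.0008, -0.0014,  0.0007, -0.0009, -0.0002,  0.0003]), 'joint_torque': array([ -0.0006, -51.4647, -36.746 ,  -0.0001,   0.0011,   0.    ]), 'tool_pos': array([ 0.2096, -0.6416,  0.2101]), 'tcp_rot': array([3.1025, 0.494 , 0.    ]), 'wrist_force': array([-0.6768, -0.0334,  1.0224]), 'torque': array([0.025 , 0.0329, 0.0515]), 'grip_force': 0.0, 'width': 1.0009442202629077}
```

```bash
python3 - <<'E'
import cv2
a=cv2.imread("pics/top0.png")[130:270,160:490];cv2.imwrite("pics/t1.png",cv2.resize(a,None,fx=2.4,fy=2.4,interpolation=cv2.INTER_CUBIC))
a=cv2.imread("pics/side0.png")[120:320,240:440];cv2.imwrite("pics/s1.png",cv2.resize(a,None,fx=3,fy=3,interpolation=cv2.INTER_CUBIC))
E
```

```text
(no output)
```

View pics/t1.png

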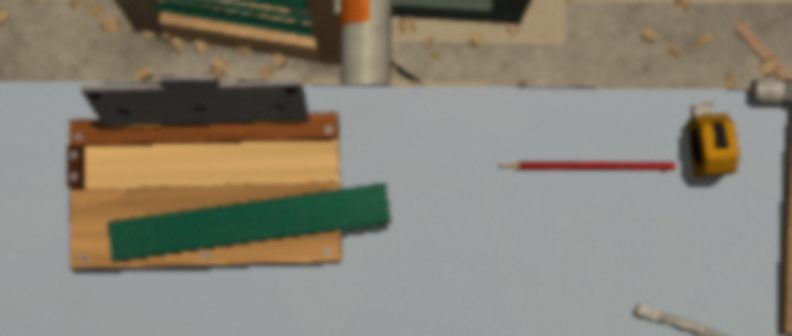

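View pics/s1.png

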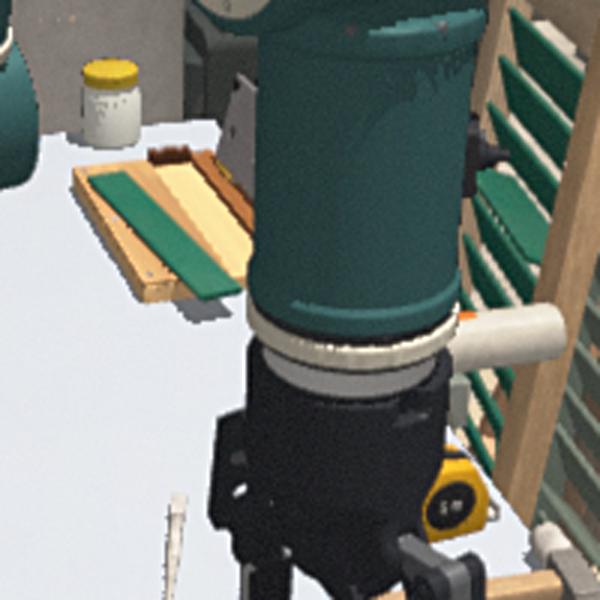

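The top view shows the jig at crop (70–340, 114–270), with the stop at its left end. The slat runs diagonally from (110, 240) to (387, 203) and the plate leans back at (85–308, 80–123). The pencil and tape sit well to the right. In the side view the arm hides the right part of the jig. Next I'll fit the jig and slat poses from both views.

```bash
cat > fit.py <<'E'
from h import *
from scipy.optimize import least_squares
np.set_printoptions(precision=4,suppress=True)
def xf(q,P):
    c,s=np.cos(q[2]),np.sin(q[2]);P=np.array(P,float)
    return np.array([q[0]+c*P[0]-s*P[1],q[1]+s*P[0]+c*P[1],P[2]])
E
python3 - <<'E'
from fit import *
S=read_camera("side");T=read_camera("top")
t=lambda u,v:np.array([160+(u-.7)/2.4,130+(v-.7)/2.4]); s=lambda u,v:np.array([240+(u-1)/3,120+(v-1)/3])
J=[(T,t(72,270),(-.08,.15,.024)),(T,t(340,262),(-.08,-.14,.024)),(T,t(338,114),(.08,-.14,.027)),(T,t(70,121),(.08,.15,.027)),
(T,t(85,146.5),(.052,.135,.027)),(T,t(85,189),(.005,.135,.024)),
(S,s(72,170),(-.08,.15,.024)),(S,s(140,284),(-.08,-.14,.024)),(S,s(197,152),(.08,.15,.027))]
L=[(T,t(108,224),(.022,.15,.032)),(T,t(386,184),(.022,-.15,.032)),(T,t(389,222),(-.022,-.15,.032)),(T,t(113,260),(-.022,.15,.032)),
(S,s(90,177),(-.022,.15,.032)),(S,s(128,170),(.022,.15,.032)),(S,s(241,291),(.022,-.15,.032)),(S,s(205,298),(-.022,-.15,.032))]
for n,M in(("jig",J),("slat",L)):
    f=lambda q:np.concatenate([proj(p,xf(q,X))-uv for p,uv,X in M])
    r=least_squares(f,[.55,.2,0]);print(n,r.x,r.fun.reshape(-1,2).round(1).tolist())
    if n=="jig":
        j=r.x
        print("topz free", [onz(p,*uv,X[2]) for p,uv,X in M[:4]])
    else:
        d=r.x-j;c,s_=np.cos(j[2]),np.sin(j[2]);print("slat in jig",c*d[0]+s_*d[1],-s_*d[0]+c*d[1],d[2])
# slat height check by triangulation
for i in range(4):
    a=L[i];b=[m for m in L[4:] if m[2]==a[2]][0];print("tri",tri(T,a[1],S,b[1]))
# plate tab end in top: top edge
h=lambda th,y,r,n:xf(j,(.072-r*np.cos(th)+n*np.sin(th),y,.03+r*np.sin(th)+n*np.cos(th)))
for th in np.arange(1.5,2.1,.1): print(th,[((proj(T,h(th,y,.119,.003))-[160,130])*2.4+.7).round(1).tolist() for y in(.028,-.028)],[((proj(T,h(th,y,.1,-.003))-[160,130])*2.4+.7).round(1).tolist() for y in(.11,-.11)])
for n,u in (("pencil",(500,166)),("pen2",(675,167)),("cyl",(342,84)),("cyl",(390,84)),("rack",(318,60))): print(n,onz(T,*t(*u),0.0))
E
```

```text
jig [0.3892 0.2993 0.0422] [[-0.3, 0.7], [1.0, 0.5], [0.1, 0.1], [-0.2, 0.7], [-0.6, 0.7], [-0.1, 1.2], [-0.6, -1.1], [0.8, -0.4], [4.6, -1.3]]
topz free [array([0.3046, 0.4449, 0.024 ]), array([0.3163, 0.1585, 0.024 ]), array([0.4754, 0.163 , 0.027 ]), array([0.4647, 0.4521, 0.027 ])]
slat [0.3573 0.2547 0.1465] [[-0.0, -1.3], [0.3, -0.4], [1.4, 0.8], [-0.2, 0.8], [-0.6, -0.7], [-0.3, -0.4], [1.5, -1.5], [-1.2, -0.9]]
slat in jig -0.03373927780523278 -0.04320429052996147 0.10432545790525297
tri (array([0.3559, 0.4059, 0.0308]), np.float64(0.004139006438087618))
tri (array([0.3987, 0.1107, 0.0272]), np.float64(0.003037091211392662))
tri (array([0.3606, 0.1063, 0.027 ]), np.float64(0.002278985795898371))
tri (array([0.3156, 0.4001, 0.0293]), np.float64(0.00019694775482104345))
1.5 [[159.6, 116.4], [217.1, 114.6]] [[81.0, 126.3], [303.0, 119.3]]
1.6 [[159.5, 104.3], [216.9, 102.5]] [[80.7, 116.2], [302.7, 109.3]]
1.7000000000000002 [[159.6, 92.5], [216.9, 90.7]] [[80.8, 106.3], [302.5, 99.3]]
1.8000000000000003 [[160.0, 81.1], [217.1, 79.3]] [[81.2, 96.6], [302.4, 89.7]]
1.9000000000000004 [[160.6, 70.3], [217.4, 68.5]] [[81.8, 87.4], [302.3, 80.5]]
2.0000000000000004 [[161.4, 60.2], [218.0, 58.4]] [[82.6, 78.6], [302.4, 71.8]]
2.1000000000000005 [[162.4, 50.9], [218.7, 49.2]] [[83.8, 70.5], [302.6, 63.6]]
pencil [ 0.4234 -0.0142  0.    ]
pen2 [ 0.4244 -0.2059  0.    ]
cyl [0.5125 0.1606 0.    ]
cyl [0.5131 0.1075 0.    ]
rack [ 0.5391  0.1875 -0.    ]
```

Emit:
drive_tool(
  rows=[
    [0,0,-7.16,0,0,0,1],
    [0,0,-7.16,0,0,0,1],
    [0,0,-7.16,0,0,0,1],
    [0,0,-7.16,0,0,0,1],
    [0,0,-7.16,0,0,0,1],
    [0,0,-7.16,0,0,0,1],
    [0,0,-7.16,0,0,0,1],
    [0,0,-7.16,0,0,0,1],
  ],
)

```text
time: 1.37
tool_pos: [0.2096, -0.6416, 0.2101]
tcp_rot: [2.48, 1.928, -0.0]
wrist_force: [0.5, 0.2, 0.1]
width: 1.002
grip_force: 0.0
```

Emit:
drive_tool(
  rows=[
    [0,0,0,0.0346,0.011,-0.003,1],
    [0,0,0,0.0346,0.011,-0.003,1],
    [0,0,0,0.0346,0.011,-0.003,1],
    [0,0,0,0.0346,0.011,-0.003,1],
    [0,0,0,0.0346,0.011,-0.003,1],
    [0,0,0,0.0346,0.011,-0.003,1],
    [0,0,0,0.0346,0.011,-0.003,1],
    [0,0,0,0.0346,0.011,-0.003,1],
  ],
)

```text
time: 2.03
tool_pos: [0.3653, -0.3945, 0.2345]
tcp_rot: [2.486, 1.92, 0.0]
wrist_force: [0.0, -0.4, -0.0]
width: 1.001
grip_force: 0.0
```

Emit:
drive_tool(
  rows=[
    [0,0,0,0.0346,0.011,-0.003,1],
    [0,0,0,0.0346,0.011,-0.003,1],
    [0,0,0,0.0346,0.011,-0.003,1],
    [0,0,0,0.0346,0.011,-0.003,1],
    [0,0,0,0.0346,0.011,-0.003,1],
    [0,0,0,0.0346,0.011,-0.003,1],
    [0,0,0,0.0346,0.011,-0.003,1],
    [0,0,0,0.0346,0.011,-0.003,1],
  ],
)

```text
time: 2.7
tool_pos: [0.5204, -0.1487, 0.2586]
tcp_rot: [2.485, 1.92, 0.001]
wrist_force: [0.6, -0.4, 0.3]
width: 1.002
grip_force: 0.0
```

```bash
python3 - <<'E'
from h import *
p=read_camera("side");a=p["color"][100:260,230:430,::-1];cv2.imwrite("pics/s2.png",cv2.resize(a,None,fx=3.7,fy=3.7,interpolation=cv2.INTER_CUBIC))
E
```

```text
(no output)
```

View pics/s2.png

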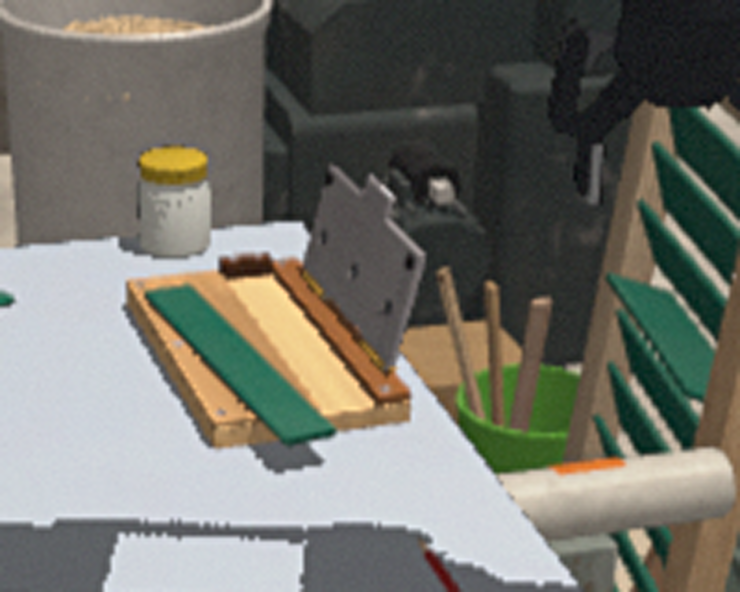

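The area behind the plate is clear. The bed's front corners are at crop (127, 280) and (213, 427), the fence's right corner at (408, 392), and the plate's tab at (367–393, 177–190). I'll refit with these.

```bash
python3 - <<'E'
from fit import *
S=read_camera("side");T=read_camera("top")
t=lambda u,v:np.array([160+(u-.7)/2.4,130+(v-.7)/2.4]); s=lambda u,v:np.array([230+(u-1.3)/3.7,100+(v-1.3)/3.7])
J=[(T,t(72,270),(-.08,.15,.024)),(T,t(340,262),(-.08,-.14,.024)),(T,t(338,114),(.08,-.14,.027)),(T,t(70,121),(.08,.15,.027)),
(T,t(85,146.5),(.052,.135,.027)),(T,t(85,189),(.005,.135,.024)),
(S,s(127,281),(-.08,.15,.024)),(S,s(213,427),(-.08,-.14,.024)),(S,s(408,395),(.08,-.14,.027))]
L=[(T,t(108,224),(.022,.15,.032)),(T,t(386,184),(.022,-.15,.032)),(T,t(389,222),(-.022,-.15,.032)),(T,t(113,260),(-.022,.15,.032)),
(S,s(148,292),(-.022,.15,.032)),(S,s(190,286),(.022,.15,.032)),(S,s(333,431),(.022,-.15,.032)),(S,s(290,440),(-.022,-.15,.032))]
for n,M in(("jig",J),("slat",L)):
    f=lambda q:np.concatenate([proj(p,xf(q,X))-uv for p,uv,X in M])
    r=least_squares(f,[.4,.3,0],loss="soft_l1",f_scale=.7);print(n,r.x,r.fun.reshape(-1,2).round(1).tolist())
    if n=="jig": j=r.x
    else:
        d=r.x-j;c,s_=np.cos(j[2]),np.sin(j[2]);print("slat in jig",c*d[0]+s_*d[1],-s_*d[0]+c*d[1],d[2])
Pl=[(T,t(161,80),(.119,.028,.003)),(T,t(217,80),(.119,-.028,.003)),(S,s(367,177),(.119,.028,0)),(S,s(393,190),(.119,-.028,0)),(S,s(332,167),(.1,.11,0)),(S,s(424,254),(.1,-.11,0))]
h=lambda th,r,y,n:xf(j,(.072-r*np.cos(th)+n*np.sin(th),y,.03+r*np.sin(th)+n*np.cos(th)))
r=least_squares(lambda q:np.concatenate([proj(p,h(q[0],*X))-uv for p,uv,X in Pl]),[1.8]);print("plate",r.x,r.fun.round(1))
for n,P in (("stop",(.0285,.135,.022)),("hinge",(.072,0,.03)),("bedmid",(-.075,-.03,.024)),("out",(.0285,-.2,.02))): print(n,xf(j,P))
E
```

```text
jig [0.3903 0.299  0.0357] [[-0.4, -0.2], [0.9, 0.4], [0.4, 0.1], [0.2, -0.1], [-0.3, -0.1], [0.0, 0.4], [-0.3, -0.5], [-0.0, -1.2], [1.1, -0.8]]
slat [0.3568 0.2547 0.1519] [[-0.0, -0.8], [0.2, -0.5], [1.4, 0.6], [-0.1, 1.3], [-1.0, -0.5], [0.6, -1.0], [1.9, -1.0], [-1.1, -0.5]]
slat in jig -0.03507654172268119 -0.043095452139655266 0.11620609482685043
plate [1.8033] [-0.  -0.2  0.5 -0.8  0.1 -0.7 -0.7  1.9 -0.3 -0.7 -0.8  0.6]
stop [0.414  0.4349 0.022 ]
hinge [0.4622 0.3015 0.03  ]
bedmid [0.3164 0.2663 0.024 ]
out [0.4259 0.1001 0.02  ]
```

Emit:
drive_tool(
  rows=[
    [0,0,0,0.0299,-0.0243,0,1],
    [0,0,0,0.0299,-0.0243,0,1],
    [0,0,0,0.0299,-0.0243,0,1],
    [0,0,0,0.0299,-0.0243,0,1],
    [0,0,0,0.0299,-0.0243,0,1],
    [0,0,0,0.0299,-0.0243,0,1],
    [0,0,0,0.0299,-0.0243,0,1],
    [0,0,0,0.0299,-0.0243,0,1],
  ],
)

```text
time: 3.52
tool_pos: [0.391, 0.1302, 0.2582]
tcp_rot: [2.488, 1.917, 0.001]
wrist_force: [0.9, 1.1, -0.4]
width: 1.001
grip_force: 0.0
```

Emit:
drive_tool(
  rows=[
    [0,0,-7.16,0,0,0,1],
    [0,0,-7.16,0,0,0,1],
    [0,0,-7.16,0,0,0,1],
    [0,0,-7.16,0,0,0,1],
    [0,0,-7.16,0,0,0,1],
    [0,0,-7.16,0,0,0,1],
    [0,0,-7.16,0,0,0,1],
    [0,0,-7.16,0,0,0,1],
  ],
)

```text
time: 4.18
tool_pos: [0.392, 0.1289, 0.258]
tcp_rot: [1.254, 2.88, -0.001]
wrist_force: [0.5, 1.1, -0.3]
width: 1.003
grip_force: 0.0
```

Emit:
drive_tool(
  rows=[
    [0,0,-7.16,0,0,0,1],
    [0,0,-7.16,0,0,0,1],
    [0,0,-7.16,0,0,0,1],
    [0,0,-7.16,0,0,0,1],
    [0,0,-7.16,0,0,0,1],
    [0,0,-7.16,0,0,0,1],
    [0,0,-7.0,0,0,0,1],
  ],
)

```text
time: 4.77
tool_pos: [0.392, 0.1288, 0.258]
tcp_rot: [-0.079, 3.141, -0.001]
wrist_force: [-0.5, 0.3, 0.6]
width: 0.998
grip_force: 0.0
```

Emit:
drive_tool(
  rows=[
    [0,0,0.83,0,0,0,1],
    [0,0,0,0.024,0.0316,0,1],
    [0,0,0,0.024,0.0316,0,1],
    [0,0,0,0.024,0.0316,0,1],
    [0,0,0,0.024,0.0316,0,1],
  ],
)

```text
time: 5.18
tool_pos: [0.2915, 0.2535, 0.2582]
tcp_rot: [-0.037, 3.141, 0.0]
wrist_force: [0.8, 1.2, -0.8]
width: 0.999
grip_force: 0.0
```

Emit:
drive_tool(
  rows=[
    [0,0,0,0,0,0.033,1],
    [0,0,0,0,0,0.033,1],
    [0,0,0,0,0,0.033,1],
    [0,0,0,0,0,0.033,1],
    [0,0,0,0,0,0.033,1],
    [0,0,0,0,0,0.033,1],
    [0,0,0,0,0,0,1],
  ],
)

```text
time: 5.77
tool_pos: [0.2874, 0.2491, 0.0541]
tcp_rot: [0.041, -3.131, 0.012]
wrist_force: [-1.3, -1.7, -0.2]
width: 0.999
grip_force: 0.0
```

```bash
python3 - <<'E'
from h import *
print(status.read_state()["q"])
p=read_camera("side");a=p["color"][100:260,230:430,::-1];cv2.imwrite("pics/s3.png",cv2.resize(a,None,fx=3.7,fy=3.7,interpolation=cv2.INTER_CUBIC))
E
```

```text
[ 6.48886600e-01 -1.40741411e-01  2.34382897e+00 -3.71777714e-04
  9.51044490e-01 -9.48147601e-01]
```

View pics/s3.png

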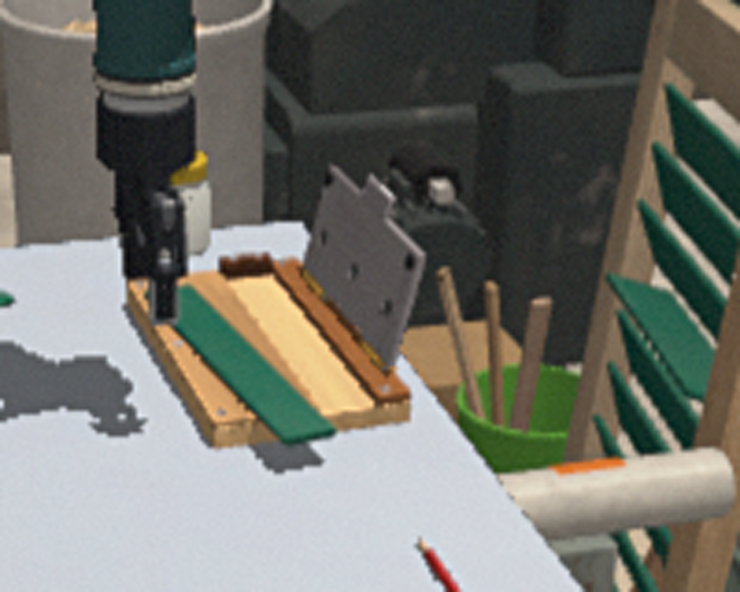

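The open fingers hang in front of the bed, with the near tip at crop (165, 320). I'll check its height.

```bash
python3 - <<'E'
from h import *
s=status.read_state();print(s["tool_pos"],s["tcp_rot"])
p=read_camera("side")
for z in(.054,.06,.067,.073):
  print(z,[((proj(p,s["tool_pos"]*[1,1,0]+np.array([.002+dx,dy,z]))-[230,100])*3.7+1.3).round() for dx,dy in((-.011,-.057),(.011,-.057))])
E
```

```text
[0.28914325 0.25048332 0.05703467] [ 0.0425624  -3.13428702  0.00856091]
0.054 [array([156., 371.]), array([184., 368.])]
0.06 [array([156., 364.]), array([184., 361.])]
0.067 [array([155., 356.]), array([184., 352.])]
0.073 [array([155., 348.]), array([184., 345.])]
```

```bash
python3 - <<'E'
from h import *
s=status.read_state();print(s["tool_pos"],s["tcp_rot"])
p=read_camera("side");a=p["color"][140:210,240:310,::-1];a=cv2.resize(a,None,fx=8,fy=8,interpolation=cv2.INTER_CUBIC)
for z in(.057,.07,.083):
  for dy in (-.05,.05):
    u=(proj(p,s["tool_pos"]*[1,1,0]+np.array([.002,dy,z]))-[240,140])*8+4
    cv2.circle(a,(int(u[0]),int(u[1])),3,(0,0,255),-1)
cv2.imwrite("pics/s4.png",a)
E
```

```text
[0.2913358  0.25224873 0.05948783] [ 0.04379014 -3.13855702  0.00349741]
```

View pics/s4.png

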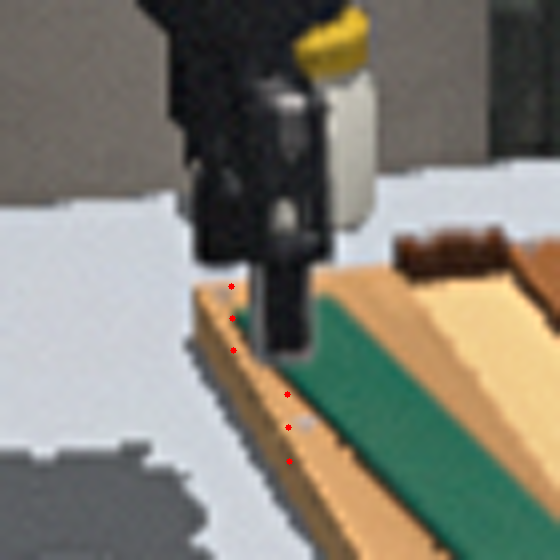

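Emit:
drive_tool(
  rows=[
    [0,0,0,0,0,0,0],
    [0,0,0,0,0,0,0],
    [0,0,0,0,0,0,0],
    [0,0,0,0,0,0,0],
    [0,0,0,0,0,0,0],
    [0,0,0,0,0,0,0],
    [0,0,0,0,0,0,0],
    [0,0,0,0,0,0,0],
  ],
)

```text
time: 6.58
tool_pos: [0.2921, 0.2535, 0.0601]
tcp_rot: [0.049, -3.141, 0.0]
wrist_force: [0.3, -0.0, -0.3]
width: -0.003
grip_force: 0.0
```

```bash
python3 - <<'E'
from h import *
s=status.read_state();print(s["tool_pos"],s["tcp_rot"],s["width"])
p=read_camera("side");a=p["color"][140:210,240:310,::-1];a=cv2.resize(a,None,fx=8,fy=8,interpolation=cv2.INTER_CUBIC)
for z in(.06,.07,.08):
    u=(proj(p,s["tool_pos"]*[1,1,0]+np.array([.0,0,z]))-[240,140])*8+4
    cv2.circle(a,(int(u[0]),int(u[1])),3,(0,0,255),-1); print(u)
cv2.imwrite("pics/s5.png",a)
E
```

```text
[0.29207202 0.25348116 0.06010361] [ 4.89114118e-02 -3.14117620e+00  1.83974518e-05] -0.003434766184346024
[256.29194263 396.07831803]
[255.59116391 370.87750993]
[254.88627859 345.52902359]
```

View pics/s5.png

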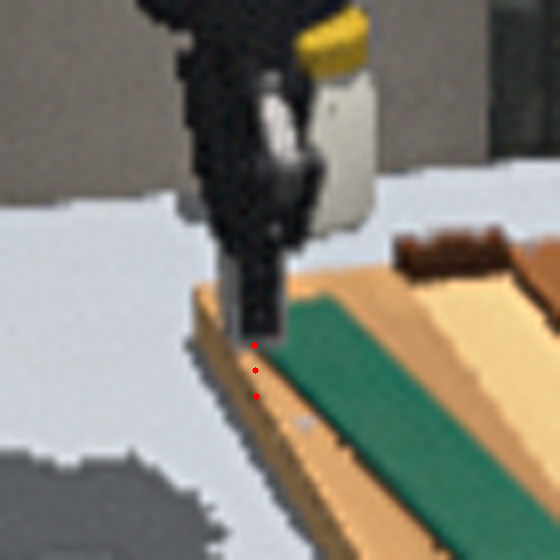

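```bash
python3 - <<'E'
from h import *
s=status.read_state()
p=read_camera("top");a=p["color"][140:260,170:330,::-1];a=cv2.resize(a,None,fx=5,fy=5,interpolation=cv2.INTER_CUBIC)
for z in(.06,.085):
    u=(proj(p,s["tool_pos"]*[1,1,0]+np.array([.0,0,z]))-[170,140])*5+2.5
    cv2.circle(a,(int(u[0]),int(u[1])),3,(0,0,255),-1); print(u)
cv2.imwrite("pics/t5.png",a)
E
```

```text
[464.18402846 542.92640984]
[457.48853732 543.37042944]
```

View pics/t5.png

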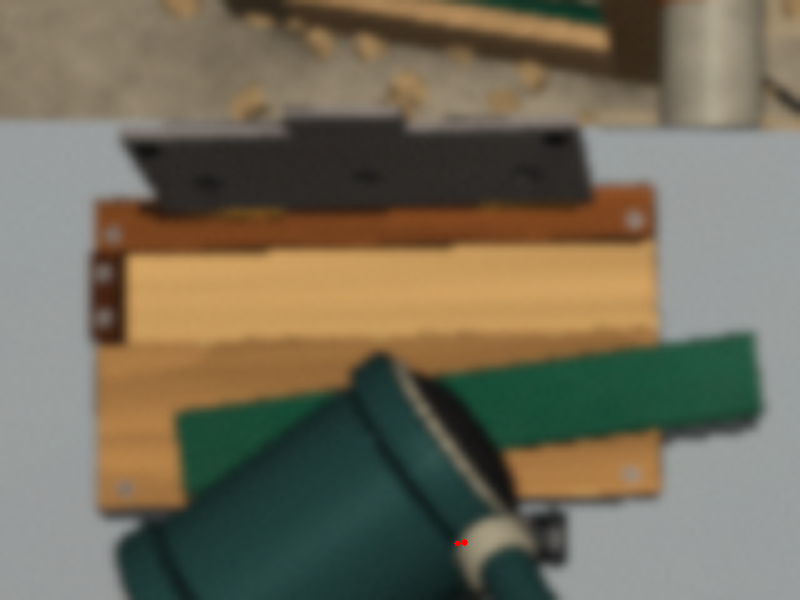

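Emit:
drive_tool(
  rows=[
    [0,0,0,0,0,0.02,0],
    [0,0,0,0,0,0.015,0],
    [0,0,0,0,0,0.005,0],
    [0,0,0,0,0,0,0],
    [0,0,0,0,0,0,0],
  ],
)

```text
time: 7.1
tool_pos: [0.292, 0.2534, 0.02]
tcp_rot: [0.049, -3.14, 0.001]
wrist_force: [0.8, 0.4, 0.6]
width: 0.004
grip_force: 0.0
```

Emit:
drive_tool(
  rows=[
    [0,0,0,0,0,0.008,0],
    [0,0,0,0,0,0.006,0],
    [0,0,0,0,0,0.003,0],
    [0,0,0,0,0,0.002,0],
    [0,0,0,0,0,0.001,0],
    [0,0,0,0,0,0.001,0],
  ],
)

```text
time: 7.6
tool_pos: [0.2921, 0.2535, -0.001]
tcp_rot: [0.049, -3.141, 0.0]
wrist_force: [1.1, 0.8, -0.3]
width: 0.003
grip_force: 0.0
```

Emit:
drive_tool(
  rows=[
    [0,0,0,0,0,0.001,0],
    [0,0,0,0,0,0.001,0],
    [0,0,0,0,0,0.001,0],
  ],
)

```text
time: 7.85
tool_pos: [0.2923, 0.2536, -0.0038]
tcp_rot: [-0.049, 3.141, 0.0]
wrist_force: [0.1, 0.3, -0.1]
width: 0.004
grip_force: 0.0
```

```bash
python3 - <<'E'
from h import *
s=status.read_state();print(s["tool_pos"],s["wrist_force"])
p=read_camera("side");a=p["color"][140:215,235:310,::-1];a=cv2.resize(a,None,fx=8,fy=8,interpolation=cv2.INTER_CUBIC)
for z in(.0,.01,.02):
    u=(proj(p,s["tool_pos"]*[1,1,0]+np.array([.0,-.012,z]))-[235,140])*8+4
    cv2.circle(a,(int(u[0]),int(u[1])),3,(0,0,255),-1); print(u)
cv2.imwrite("pics/s6.png",a)
E
```

```text
[ 0.29228386  0.25360792 -0.00384683] [ 0.0586741   0.26847855 -0.13801797]
[307.57973857 558.09142382]
[306.91906028 533.62770114]
[306.25455178 509.02215324]
```

View pics/s6.png

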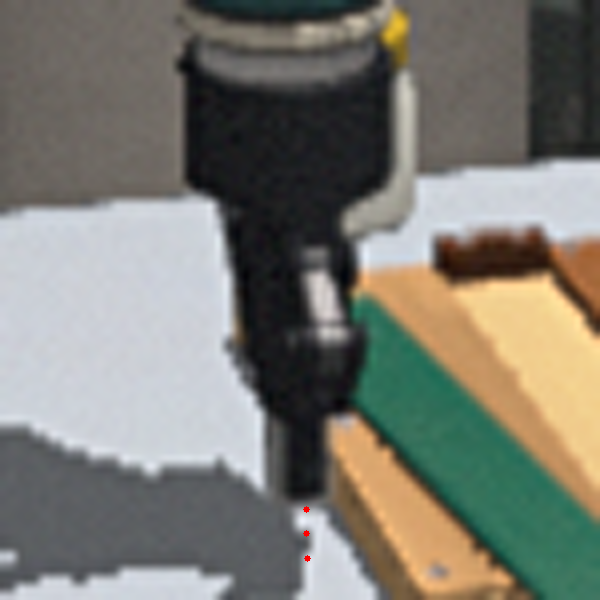

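The tip shows at crop row 500, about 25 mm above the stated TCP. I'll confirm that by touching the bed in front of the slat.

Emit:
drive_tool(
  rows=[
    [0,0,0,0,0,-0.025,0],
    [0,0,0,0,0,-0.025,0],
    [0,0,0,-0.017,-0.0335,0,0],
    [0,0,0,-0.017,-0.0335,0,0],
    [0,0,0,0,0,0,0],
    [0,0,0,0,0,0.02,0],
    [0,0,0,0,0,0.015,0],
    [0,0,0,0,0,0,0],
  ],
)

```text
time: 8.57
tool_pos: [0.3258, 0.1861, 0.0087]
tcp_rot: [0.047, -3.136, 0.003]
wrist_force: [-0.0, -2.0, 0.0]
width: 0.002
grip_force: 0.0
```

Emit:
drive_tool(
  rows=[
    [0,0,0,0,0,0.003,0],
    [0,0,0,0,0,0.002,0],
    [0,0,0,0,0,0.002,0],
    [0,0,0,0,0,0.001,0],
    [0,0,0,0,0,0.001,0],
  ],
)

```text
time: 8.98
tool_pos: [0.3286, 0.1881, 0.0028]
tcp_rot: [-0.05, 3.14, 0.001]
wrist_force: [-4.1, -2.6, 18.2]
width: 0.001
grip_force: 9.0
```

Emit:
drive_tool(
  rows=[
    [0,0,0,0,0,-0.02,0],
    [0,0,0,0.009,0.0355,0,0],
    [0,0,0,0.009,0.0355,0,0],
    [0,0,0,0,0,0,0],
    [0,0,0,0,0,0.0165,0],
    [0,0,0,0,0,0,0],
    [0,0,0,0,0,0,0],
  ],
)

```text
time: 9.57
tool_pos: [0.3069, 0.2573, 0.005]
tcp_rot: [0.05, -3.139, 0.002]
wrist_force: [1.6, -0.4, -0.0]
width: -0.003
grip_force: 0.0
```

Emit:
drive_tool(
  rows=[
    [0,0,0,-0.007,0,0,0],
    [0,0,0,-0.007,0,0,0],
    [0,0,0,-0.007,0,0,0],
    [0,0,0,-0.007,0,0,0],
    [0,0,0,-0.007,0,0,0],
    [0,0,0,-0.006,0,0,0],
    [0,0,0,0,0,0,0],
  ],
)

```text
time: 10.15
tool_pos: [0.3509, 0.2596, 0.006]
tcp_rot: [-0.047, 3.14, 0.001]
wrist_force: [0.1, 0.0, 0.8]
width: 0.001
grip_force: 0.0
```

```bash
cat > sl.py <<'E'
from fit import *
j=[.3903,.299,.0357]
def slat(z=.032,name="side"):
    p=read_camera(name);m=masks_of(p,"slat")
    hsv=cv2.cvtColor(p["color"],cv2.COLOR_RGB2HSV)
    print([(round(q["score"],2),q["bbox"],int(q["mask"].sum())) for q in m[:2]])
    g=((hsv[:,:,0]>65)&(hsv[:,:,0]<95)&(hsv[:,:,1]>120))
    R=np.zeros_like(g);R[160:225,255:335]=1
    g=(g&R).astype(np.uint8);n,l,st,c=cv2.connectedComponentsWithStats(g)
    k=1+np.argmax(st[1:,4]);P=np.argwhere(l==k)[:,::-1].astype(np.float32)
    for u,v in cv2.approxPolyDP(cv2.convexHull(P),1.6,True)[:,0]:
        X=onz(p,u,v,z);d=X[:2]-j[:2];c,s=np.cos(j[2]),np.sin(j[2])
        print((u,v),"jig",round((c*d[0]+s*d[1])*1e3,1),round((-s*d[0]+c*d[1])*1e3,1))
    return p
E
python3 -c "
from sl import *
slat()"
```

```text
[(0.93, [280.0, 179.6, 329.1, 218.5], 515)]
(np.float32(330.0), np.float32(215.0)) jig 26.6 -195.6
(np.float32(317.0), np.float32(217.0)) jig -11.3 -196.6
(np.float32(296.0), np.float32(196.0)) jig -28.6 -50.7
(np.float32(296.0), np.float32(186.0)) jig -8.5 19.1
(np.float32(298.0), np.float32(185.0)) jig -0.4 24.7
```

Emit:
drive_tool(
  rows=[
    [0,0,0,0.026,0,0,0],
    [0,0,0,0,0.031,0,0],
    [0,0,0,0,0.031,0,0],
    [0,0,0,0,0.031,0,0],
    [0,0,0,0,0.031,0,0],
    [0,0,0,0,0,0,0],
  ],
)

```text
time: 10.75
tool_pos: [0.3202, 0.3881, 0.0068]
tcp_rot: [-0.053, 3.138, 0.008]
wrist_force: [1.0, 0.5, -0.1]
width: 0.004
grip_force: 0.0
```

Emit:
drive_tool(
  rows=[
    [0,0,0,-0.006,0,0,0],
    [0,0,0,-0.006,0,0,0],
    [0,0,0,-0.006,0,0,0],
    [0,0,0,-0.006,0,0,0],
    [0,0,0,-0.006,0,0,0],
    [0,0,0,-0.003,0,0,0],
    [0,0,0,0,0,0,0],
  ],
)

```text
time: 11.33
tool_pos: [0.3533, 0.3831, 0.0058]
tcp_rot: [-0.046, 3.141, 0.001]
wrist_force: [0.0, 0.5, -0.4]
width: 0.0
grip_force: 0.0
```

```bash
python3 -c "
from sl import *
slat()"
```

```text
[(0.91, [287.3, 177.9, 326.3, 217.6], 652)]
(np.float32(326.0), np.float32(216.0)) jig 14.1 -198.1
(np.float32(313.0), np.float32(218.0)) jig -23.6 -199.1
(np.float32(288.0), np.float32(182.0)) jig -23.9 55.8
(np.float32(287.0), np.float32(177.0)) jig -16.4 95.3
(np.float32(296.0), np.float32(176.0)) jig 13.5 95.1
```

Emit:
drive_tool(
  rows=[
    [0,0,0,0.012,0,0,0],
    [0,0,0,0,-0.033,0,0],
    [0,0,0,0,-0.033,0,0],
    [0,0,0,0,-0.033,0,0],
    [0,0,0,0,-0.034,0,0],
    [0,0,0,0,0,0,0],
  ],
)

```text
time: 11.93
tool_pos: [0.3407, 0.245, 0.0042]
tcp_rot: [0.046, -3.137, 0.006]
wrist_force: [-1.0, -0.3, -0.4]
width: 0.001
grip_force: 0.0
```

Emit:
drive_tool(
  rows=[
    [0,0,0,-0.006,0,0,0],
    [0,0,0,-0.006,0,0,0],
    [0,0,0,-0.006,0,0,0],
    [0,0,0,-0.006,0,0,0],
    [0,0,0,-0.006,0,0,0],
    [0,0,0,-0.005,0,0,0],
    [0,0,0,0,0,0,0],
    [0,0,0,0,0,0,0],
  ],
)

```text
time: 12.6
tool_pos: [0.3796, 0.2515, 0.0055]
tcp_rot: [0.049, -3.141, 0.0]
wrist_force: [-0.2, 0.6, -0.7]
width: -0.002
grip_force: 0.0
```

```bash
python3 -c "
from sl import *
slat()"
```

```text
[(0.63, [291.1, 177.1, 334.8, 218.0], 502)]
(np.float32(334.0), np.float32(217.0)) jig 33.1 -210.0
(np.float32(322.0), np.float32(217.0)) jig 1.7 -200.6
(np.float32(306.0), np.float32(196.0)) jig -0.3 -59.1
(np.float32(306.0), np.float32(186.0)) jig 21.1 10.4
(np.float32(311.0), np.float32(187.0)) jig 33.5 -1.2
```

Emit:
drive_tool(
  rows=[
    [0,0,0,-0.004,0,0,0],
    [0,0,0,-0.003,0,0,0],
    [0,0,0,0,0,0,0],
    [0,0,0,0,0,0,0],
  ],
)

```text
time: 13.03
tool_pos: [0.3865, 0.2515, 0.0057]
tcp_rot: [-0.049, 3.141, 0.0]
wrist_force: [0.4, -0.8, 0.0]
width: 0.0
grip_force: 0.0
```

Emit:
drive_tool(
  rows=[
    [0,0,0,-0.002,0,0,0],
    [0,0,0,0,0,0,0],
    [0,0,0,0.03,0,0,0],
    [0,0,0,0.03,0,0,0],
    [0,0,0,0,0,-0.04,0],
    [0,0,0,0,0,0,0],
  ],
)

```text
time: 13.53
tool_pos: [0.3271, 0.2496, 0.0478]
tcp_rot: [-0.051, 3.14, 0.001]
wrist_force: [2.0, 1.4, 0.6]
width: -0.001
grip_force: 0.0
```

```bash
python3 -c "
from sl import *
p=slat(.026)
a=p['color'][150:240,255:345,::-1];cv2.imwrite('pics/s7.png',cv2.resize(a,None,fx=6,fy=6,interpolation=cv2.INTER_CUBIC))"
```

```text
[(0.79, [293.1, 178.1, 335.6, 221.6], 656), (0.34, [342.6, 251.5, 368.0, 285.4], 170)]
(np.float32(334.0), np.float32(217.0)) jig 37.2 -199.2
(np.float32(323.0), np.float32(218.0)) jig 6.3 -196.1
(np.float32(294.0), np.float32(178.0)) jig 6.7 94.7
(np.float32(305.0), np.float32(176.0)) jig 45.4 100.5
(np.float32(331.0), np.float32(208.0)) jig 48.0 -144.2
```

View pics/s7.png

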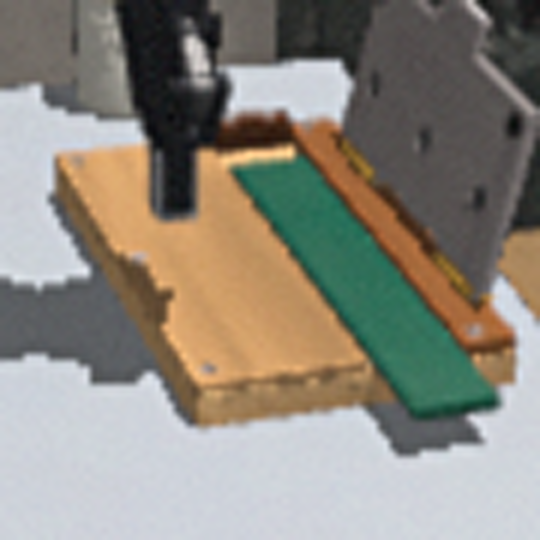

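The slat lies in the groove and its near end is about 34 mm short of home, with the far end that far from the stop. Next I'll push it along from the overhanging end.

Emit:
drive_tool(
  rows=[
    [0,0,0,0,-0.0322,0,0],
    [0,0,0,0,-0.0322,0,0],
    [0,0,0,0,-0.0322,0,0],
    [0,0,0,0,-0.0322,0,0],
    [0,0,0,0,-0.0322,0,0],
    [0,0,0,0,-0.0322,0,0],
  ],
)

```text
time: 14.13
tool_pos: [0.3339, 0.055, 0.0451]
tcp_rot: [0.05, -3.141, 0.0]
wrist_force: [1.3, -0.2, -0.5]
width: -0.002
grip_force: 0.0
```

Emit:
drive_tool(
  rows=[
    [0,0,0,-0.0312,0,0,0],
    [0,0,0,-0.0312,0,0,0],
    [0,0,0,-0.0312,0,0,0],
    [0,0,0,0,0,0.02,0],
    [0,0,0,0,0,0.02,0],
    [0,0,0,0,0,0.01,0],
    [0,0,0,0,0,0,0],
    [0,0,0,0,0,0,0],
  ],
)

```text
time: 14.8
tool_pos: [0.4264, 0.0593, -0.0055]
tcp_rot: [0.049, -3.138, 0.0]
wrist_force: [-0.2, 0.3, 0.3]
width: 0.001
grip_force: 0.0
```

Emit:
drive_tool(
  rows=[
    [0,0,0,0,0.008,0,0],
    [0,0,0,0,0.008,0,0],
    [0,0,0,0,0.008,0,0],
    [0,0,0,0,0.008,0,0],
    [0,0,0,0,0.008,0,0],
    [0,0,0,0,0.008,0,0],
    [0,0,0,0,0.004,0,0],
    [0,0,0,0,0,0,0],
  ],
)

```text
time: 15.47
tool_pos: [0.4265, 0.1125, -0.0041]
tcp_rot: [-0.051, 3.14, 0.0]
wrist_force: [0.1, 0.4, -1.4]
width: -0.002
grip_force: 0.0
```

Emit:
drive_tool(
  rows=[
    [0,0,0,0,0.002,0,0],
    [0,0,0,0,0.002,0,0],
    [0,0,0,0,0.002,0,0],
    [0,0,0,0,0,0,0],
  ],
)

```text
time: 15.8
tool_pos: [0.426, 0.1175, -0.0045]
tcp_rot: [0.048, -3.141, -0.0]
wrist_force: [0.2, 0.4, 0.4]
width: -0.002
grip_force: 0.3
```

```bash
python3 -c "
from sl import *
slat(.026)
s=status.read_state();print(s['wrist_force'],s['tool_pos'])"
```

```text
[(0.94, [292.9, 174.4, 324.3, 214.3], 523)]
(np.float32(323.0), np.float32(215.0)) jig 12.1 -179.0
(np.float32(294.0), np.float32(178.0)) jig 6.7 94.7
(np.float32(294.0), np.float32(174.0)) jig 15.8 126.7
(np.float32(304.0), np.float32(174.0)) jig 47.2 117.6
(np.float32(324.0), np.float32(200.0)) jig 46.0 -88.4
[ 0.4588  0.4684 -0.299 ] [ 0.4259  0.1174 -0.0045]
```

Slat is moving. I'll continue in small steps until the stop gives a reaction force.

Emit:
drive_tool(
  rows=[
    [0,0,0,0,0.002,0,0],
    [0,0,0,0,0.002,0,0],
    [0,0,0,0,0,0,0],
  ],
)

```text
time: 16.15
tool_pos: [0.4258, 0.1216, -0.0045]
tcp_rot: [0.049, -3.141, -0.0]
wrist_force: [-0.5, -0.9, -0.7]
width: 0.001
grip_force: 0.1
```

Emit:
drive_tool(
  rows=[
    [0,0,0,0,0.001,0,0],
    [0,0,0,0,0.001,0,0],
    [0,0,0,0,0,0,0],
  ],
)

```text
time: 16.4
tool_pos: [0.4257, 0.1236, -0.0045]
tcp_rot: [0.049, -3.141, -0.0]
wrist_force: [0.2, -0.0, 0.6]
width: -0.002
grip_force: 0.0
```

Emit:
drive_tool(
  rows=[
    [0,0,0,0,0.001,0,0],
    [0,0,0,0,0.001,0,0],
    [0,0,0,0,0,0,0],
  ],
)

```text
time: 16.65
tool_pos: [0.4257, 0.1246, -0.0045]
tcp_rot: [0.051, -3.141, 0.003]
wrist_force: [-0.1, -4.9, -0.3]
width: -0.001
grip_force: 2.3
```

Emit:
drive_tool(
  rows=[
    [0,0,0,0,0.001,0,0],
    [0,0,0,0,0,0,0],
    [0,0,0,0,0,0,0],
  ],
)

```text
time: 16.9
tool_pos: [0.4256, 0.1248, -0.0045]
tcp_rot: [0.051, -3.141, 0.005]
wrist_force: [0.6, -8.6, 0.1]
width: -0.003
grip_force: 4.1
```

```bash
python3 -c "
from sl import *
slat(.026)
s=status.read_state();print(s['wrist_force'],s['tool_pos'],s['q'])"
```

```text
[(0.6, [290.4, 173.5, 325.2, 214.8], 522), (0.49, [309.5, 158.0, 339.6, 184.4], 51)]
(np.float32(322.0), np.float32(214.0)) jig 11.4 -172.4
(np.float32(292.0), np.float32(174.0)) jig 9.5 128.6
(np.float32(303.0), np.float32(173.0)) jig 46.5 126.6
(np.float32(320.0), np.float32(194.0)) jig 48.0 -45.3
(np.float32(323.0), np.float32(200.0)) jig 43.2 -87.6
[ 0.5794 -9.4304  0.4528] [ 0.4256  0.1248 -0.0046] [ 0.2313  0.079   2.2684 -0.0038  0.7952 -1.3693]
```

Contact is firm at 9 N, so the slat is butted. I'll retreat and go round behind the plate's tab.

Emit:
drive_tool(
  rows=[
    [0,0,0,0,-0.02,0,0],
    [0,0,0,0,0,-0.041,0],
    [0,0,0,0,0,-0.041,0],
    [0,0,0,0,0,-0.041,0],
    [0,0,0,0,0,-0.041,0],
    [0,0,0,0,0,-0.041,0],
    [0,0,0,0,0,0,0],
  ],
)

```text
time: 17.58
tool_pos: [0.4322, 0.1078, 0.2104]
tcp_rot: [-0.049, 3.125, 0.005]
wrist_force: [0.9, -0.2, 1.1]
width: 0.0
grip_force: 0.0
```

Emit:
drive_tool(
  rows=[
    [0,0,0,-0.0178,0.0325,0,0],
    [0,0,0,-0.0178,0.0325,0,0],
    [0,0,0,-0.0178,0.0325,0,0],
    [0,0,0,-0.0178,0.0325,0,0],
    [0,0,0,-0.0178,0.0325,0,0],
    [0,0,0,-0.0178,0.0325,0,0],
    [0,0,0,0,0,0,0],
    [0,0,0,0,0,0,0],
  ],
)

```text
time: 18.25
tool_pos: [0.5271, 0.3062, 0.1993]
tcp_rot: [0.053, -3.14, 0.001]
wrist_force: [-0.0, 0.6, -0.9]
width: 0.003
grip_force: 0.0
```

```bash
cat >> sl.py <<'E'
def tj():
    s=status.read_state();d=s['tool_pos'][:2]-j[:2];c,q=np.cos(j[2]),np.sin(j[2]);r=s['tcp_rot']
    print("jig",round(c*d[0]+q*d[1],4),round(-q*d[0]+c*d[1],4),"z",s['tool_pos'][2],"F",s['wrist_force'],"yaw",2*np.arctan2(r[1],r[0]))
E
python3 -c "
from sl import *
slat(.026);tj()"
```

```text
[(0.86, [293.9, 172.2, 329.3, 212.8], 630)]
(np.float32(333.0), np.float32(212.0)) jig 44.9 -169.7
(np.float32(321.0), np.float32(214.0)) jig 8.7 -171.6
(np.float32(292.0), np.float32(175.0)) jig 7.2 120.4
(np.float32(302.0), np.float32(173.0)) jig 43.4 127.6
jig 0.1362 0.0004 z 0.19978794929773275 F [-0.0796  0.2512  0.1642] yaw -3.1100320996522615
```

```bash
python3 -c "
from sl import *
for n in('side','top'):
  p=read_camera(n)
  if n=='top': cv2.imwrite('pics/tc.png',p['color'][:,:,::-1])
  print(n)
  for xj in(.02,.036):
    for y in list(np.arange(.10,.1501,.004))+list(np.arange(-.18,-.149,.003)):
      u=proj(p,xf(j,(xj,y,.026)));c=cv2.getRectSubPix(p['color'],(1,1),tuple(map(float,u)))[0,0]
      print(xj,round(y,3),u.round(1),c,end=' ; ')
    print()
"
```

```text
side
0.02 0.1 [297.5 176.9] [27 54 41] ; 0.02 0.104 [297.2 176.5] [26 53 42] ; 0.02 0.108 [296.8 176. ] [24 52 40] ; 0.02 0.112 [296.5 175.5] [23 50 40] ; 0.02 0.116 [296.1 175.1] [23 50 40] ; 0.02 0.12 [295.8 174.6] [25 51 41] ; 0.02 0.124 [295.5 174.2] [27 51 42] ; 0.02 0.128 [295.1 173.7] [30 49 41] ; 0.02 0.132 [294.8 173.3] [34 46 37] ; 0.02 0.136 [294.5 172.8] [38 40 31] ; 0.02 0.14 [294.1 172.4] [42 33 20] ; 0.02 0.144 [293.8 171.9] [46 28 12] ; 0.02 0.148 [293.5 171.5] [49 31 18] ; 0.02 -0.18 [325.8 214.8] [112  93  66] ; 0.02 -0.177 [325.5 214.3] [79 78 57] ; 0.02 -0.174 [325.1 213.8] [50 69 54] ; 0.02 -0.171 [324.8 213.4] [36 73 58] ; 0.02 -0.168 [324.4 212.9] [30 81 65] ; 0.02 -0.165 [324.1 212.4] [40 96 76] ; 0.02 -0.162 [323.7 212. ] [ 50 111  88] ; 0.02 -0.159 [323.4 211.5] [ 54 115  92] ; 0.02 -0.156 [323.  211.1] [ 58 118  95] ; 0.02 -0.153 [322.7 210.6] [ 60 117  94] ; 0.02 -0.15 [322.4 210.1] [ 61 115  93] ; 
0.036 0.1 [302.3 176.4] [25 53 42] ; 0.036 0.104 [301.9 175.9] [27 54 43] ; 0.036 0.108 [301.6 175.5] [23 51 41] ; 0.036 0.112 [301.2 175. ] [22 50 39] ; 0.036
[... 2009 characters left out ...]
0 39 37] ; 0.036 0.128 [197.6 196.8] [20 37 36] ; 0.036 0.132 [196.1 196.8] [19 35 34] ; 0.036 0.136 [194.5 196.8] [22 40 38] ; 0.036 0.14 [193.  196.9] [30 55 52] ; 0.036 0.144 [191.4 196.9] [42 72 68] ; 0.036 0.148 [189.9 197. ] [48 80 76] ; 0.036 -0.18 [316.8 193.8] [167 171 171] ; 0.036 -0.177 [315.6 193.8] [167 170 170] ; 0.036 -0.174 [314.5 193.9] [166 170 170] ; 0.036 -0.171 [313.3 193.9] [166 169 169] ; 0.036 -0.168 [312.1 193.9] [160 165 165] ; 0.036 -0.165 [311. 194.] [135 145 141] ; 0.036 -0.162 [309.8 194. ] [ 90 117 104] ; 0.036 -0.159 [308.7 194. ] [53 98 76] ; 0.036 -0.156 [307.5 194. ] [41 94 69] ; 0.036 -0.153 [306.3 194.1] [41 95 69] ; 0.036 -0.15 [305.2 194.1] [40 94 68] ;
```

Both views place the slat at the stop, with its near end at -164 mm. Next I'll lower the fingers behind the tab and start closing.

Emit:
drive_tool(
  rows=[
    [0,0,0,0,0,0.034,0],
    [0,0,0,0,0,0.034,0],
    [0,0,0,0,0,0.033,0],
    [0,0,0,0,0,0,0],
    [0,0,0,0,0,0,0],
  ],
)

```text
time: 18.87
tool_pos: [0.5249, 0.3026, 0.0979]
tcp_rot: [0.047, -3.137, 0.004]
wrist_force: [1.4, -0.4, 0.8]
width: -0.003
grip_force: 0.0
```

Emit:
drive_tool(
  rows=[
    [0,0,0,0.0063,0,0,0],
    [0,0,0,0.0063,0,0,0],
    [0,0,0,0.0063,0,0,0],
    [0,0,0,0.0063,0,0,0],
    [0,0,0,0.0063,0,0,0],
    [0,0,0,0.0063,0,0,0],
    [0,0,0,0.0063,0,0,0],
    [0,0,0,0.0063,0,0,0],
  ],
)

```text
time: 19.53
tool_pos: [0.4765, 0.3034, 0.1002]
tcp_rot: [-0.049, 3.14, 0.001]
wrist_force: [2.9, 0.7, 2.2]
width: 0.002
grip_force: 1.5
```

```bash
python3 -c "
from sl import *
tj()
p=read_camera('side');m=masks_of(p,'drill_plate');print([(q['score'],q['bbox']) for q in m[:1]])"
```

```text
jig 0.0863 0.0013 z 0.10023300539716574 F [2.902  0.6596 2.2487] yaw 3.1728457952747045
[(0.84, [309.1, 144.2, 338.5, 198.0])]
```

Emit:
drive_tool(
  rows=[
    [0,0,0,0.0066,0,0.0004,0],
    [0,0,0,0.0066,0,0.0008,0],
    [0,0,0,0.0066,0,0.0012,0],
    [0,0,0,0.0066,0,0.0016,0],
    [0,0,0,0.0066,0,0.002,0],
    [0,0,0,0.0078,0,0.0036,0],
    [0,0,0,0.0078,0,0.0042,0],
    [0,0,0,0.0078,0,0.0047,0],
  ],
)

```text
time: 20.3
tool_pos: [0.419, 0.3011, 0.0804]
tcp_rot: [0.049, -3.14, 0.0]
wrist_force: [2.1, 0.1, 1.2]
width: -0.006
grip_force: 1.2
```

Emit:
drive_tool(
  rows=[
    [0,0,0,0.006,0,0.0045,0],
    [0,0,0,0.005,0,0.0048,0],
    [0,0,0,0.0044,0,0.0051,0],
    [0,0,0,0.0036,0,0.0051,0],
    [0,0,0,0,0,0,0],
  ],
)

```text
time: 20.72
tool_pos: [0.3993, 0.3, 0.0598]
tcp_rot: [0.049, -3.138, 0.002]
wrist_force: [-0.3, 0.5, -0.5]
width: 0.001
grip_force: 0.0
```

```bash
python3 -c "
from sl import *
tj()
p=read_camera('side');m=masks_of(p,'drill_plate');print([(q['score'],q['bbox']) for q in m[:1]])
a=p['color'][140:240,245:345,::-1];cv2.imwrite('pics/s8.png',cv2.resize(a,None,fx=6,fy=6,interpolation=cv2.INTER_CUBIC))"
```

```text
jig 0.009 0.0007 z 0.05980664326024525 F [-0.341   0.4834 -0.4669] yaw -3.1102792808549746
[(0.88, [290.7, 160.4, 332.5, 200.0])]
```

View pics/s8.png

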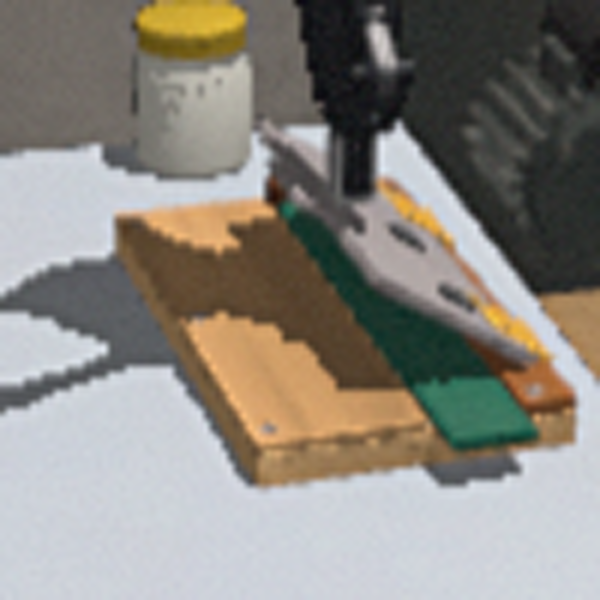

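The plate is down to about 0.6 rad, under the finger at crop (355, 190), and the slat is still in place.

Emit:
drive_tool(
  rows=[
    [0,0,0,0.003,0,0.0052,0],
    [0,0,0,0.0028,0,0.0054,0],
    [0,0,0,0.0024,0,0.0055,0],
    [0,0,0,0.002,0,0.0055,0],
    [0,0,0,0.0015,0,0.005,0],
    [0,0,0,0.001,0,0.005,0],
    [0,0,0,0.0005,0,0.004,0],
    [0,0,0,0,0,0.004,0],
  ],
)

```text
time: 21.48
tool_pos: [0.3875, 0.3, 0.0212]
tcp_rot: [0.049, -3.14, 0.001]
wrist_force: [-0.5, 0.1, 1.6]
width: -0.001
grip_force: 0.8
```

Emit:
drive_tool(
  rows=[
    [0,0,0,0,0,0.003,0],
    [0,0,0,0,0,0.002,0],
    [0,0,0,0,0,0.001,0],
    [0,0,0,0,0,0.001,0],
    [0,0,0,0,0,0,0],
  ],
)

```text
time: 21.9
tool_pos: [0.3882, 0.3002, 0.0148]
tcp_rot: [-0.049, 3.141, -0.0]
wrist_force: [-0.1, 0.1, -0.2]
width: 0.0
grip_force: 0.0
```

Emit:
drive_tool(
  rows=[
    [0,0,0,0,0,0.001,0],
    [0,0,0,0,0,0.001,0],
    [0,0,0,0,0,0,0],
  ],
)

```text
time: 22.15
tool_pos: [0.3884, 0.3004, 0.013]
tcp_rot: [-0.049, 3.141, 0.0]
wrist_force: [0.3, -0.4, 0.3]
width: 0.002
grip_force: 0.2
```

Emit:
drive_tool(
  rows=[
    [0,0,0,0,0,0.001,0],
    [0,0,0,0,0,0.0005,0],
    [0,0,0,0,0,0,0],
  ],
)

```text
time: 22.4
tool_pos: [0.3883, 0.3004, 0.0118]
tcp_rot: [-0.049, 3.141, 0.0]
wrist_force: [-0.8, -1.5, 4.4]
width: 0.001
grip_force: 2.0
```

Emit:
drive_tool(
  rows=[
    [0,0,0,0,0,0.001,0],
    [0,0,0,0,0,0,0],
    [0,0,0,0,0,0,0],
  ],
)

```text
time: 22.65
tool_pos: [0.3884, 0.3004, 0.0118]
tcp_rot: [-0.049, 3.141, -0.0]
wrist_force: [-3.1, -3.4, 12.5]
width: -0.002
grip_force: 5.9
```

Emit:
drive_tool(
  rows=[
    [0,0,0,0,0,0.001,0],
    [0,0,0,0,0,0,0],
    [0,0,0,0,0,0,0],
  ],
)

```text
time: 22.9
tool_pos: [0.3884, 0.3004, 0.0117]
tcp_rot: [0.049, -3.141, 0.0]
wrist_force: [-6.7, -4.7, 20.1]
width: 0.003
grip_force: 9.7
```

Pressed with 20 N, it stays at TCP z 0.0117, which means it is fully closed (0.033 - 0.021). I'll lift clear and check.

Emit:
drive_tool(
  rows=[
    [0,0,0,0,0,-0.01,0],
    [0,0,0,0,0,-0.035,0],
    [0,0,0,0,0,-0.041,0],
    [0,0,0,0,0,-0.041,0],
    [0,0,0,0.02,0,-0.03,0],
    [0,0,0,0.02,0,-0.03,0],
    [0,0,0,0,0,0,0],
    [0,0,0,0,0,0,0],
  ],
)

```text
time: 23.57
tool_pos: [0.349, 0.3003, 0.1991]
tcp_rot: [-0.05, 3.136, 0.006]
wrist_force: [1.0, 0.6, -0.6]
width: 0.002
grip_force: 0.0
```

```bash
python3 -c "
from sl import *
p=read_camera('side');m=masks_of(p,'drill_plate');print([(q['score'],q['bbox']) for q in m[:1]])
h=lambda th,r,y,n:xf(j,(.072-r*np.cos(th)+n*np.sin(th),y,.03+r*np.sin(th)+n*np.cos(th)))
for th in(0,.03,.06,.1): U=np.array([proj(p,h(th,*q)) for q in((.1,.11,.003),(.1,-.11,.003),(.119,0,.003),(0,.11,.003),(0,-.11,.003))]);print(th,U.min(0),U.max(0))
for y in np.arange(-.18,-.149,.003):
  u=proj(p,xf(j,(.0285,y,.026)));print(round(y,3),cv2.getRectSubPix(p['color'],(1,1),tuple(map(float,u)))[0,0],end=';')
t=read_camera('top')
for n in('tape_measure','pencil'): print(n,[q['bbox'] for q in masks_of(t,n)[:1]])
"
```

```text
[(0.8, [281.9, 171.5, 331.3, 207.2])]
0 [282.2937 172.0579] [334.8882 204.0982]
0.03 [282.3193 172.0554] [334.9173 203.1476]
0.06 [282.3721 172.0536] [334.9462 202.1931]
0.1 [282.4848 172.0524] [334.9847 200.9161]
-0.18 [96 86 66];-0.177 [73 74 54];-0.174 [43 64 50];-0.171 [25 63 51];-0.168 [35 79 64];-0.165 [45 97 79];-0.162 [ 51 106  86];-0.159 [ 59 115  92];-0.156 [ 61 117  95];-0.153 [ 61 118  95];-0.15 [ 61 118  94];tape_measure [[448.1, 173.6, 468.4, 205.0]]
pencil [[195.2, 175.5, 303.2, 242.2]]
```

Everything agrees: the plate is closed, the slat is home, and the tape measure has not moved. I'm handing in.

```bash
python3 -c "
from workcell import workorder
print(workorder.finish_job())"
```

```text
the job is handed in; nothing more can be done
None
```

I handed the job in with the slat in the groove against the stop and the drill plate closed gently over it; the tape measure hadn't moved, the last detection missed the pencil (the arm never went near it), and no verdict came back.

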